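# Third hand at the drying-rack bench: hold the new slat against the fence

## Task

Lay the loose long slat flat across the two bearers of the slatted drying tray, in the chalk-marked bare place, square and centred between the chalk lines like the other slats. Slide it endwise until its end meets the cork-faced fence, without ramming it, and keep pushing it against the fence with a steady 12 newtons or so, so that a colleague can drive the screws: finish while still holding it pressed, do not let go. Leave the cordless driver, the screw tin and the short offcut alone.

Things in the scene. Friction and masses are not known exactly. Their poses are not given: they have to be found in the camera images.
- slat: The loose new slat, mid-brown wood, a plain bar 300 (x) x 32 (y) x 22 (z) mm, about 0.14 kg, lying flat on the bench at the left at the start. Either end may go to the fence, either broad face down. Origin: centre of its underside; x runs along its length.
- place: Bare place for one slat, marked by two white chalk lines 37 mm apart on each bearer; which place it is changes. Origin: where the middle of the slat's underside belongs, 42 mm above the bench; x points squarely at the fence, whose face is 150 mm from the origin; z up. Dark slats of the same size lie either side, 70 mm between centres (38 mm clear gap), tops 64 mm above the bench.
- fence: Fixed upright fence, pale wood with thin cork face, along the far ends of the slats: 430 mm long (y), top 72 mm above the bench. Origin: middle of the lower edge of its face, 12 mm above the bench; x points away from the slats, through the fence, parallel to the place's x. It is hard: the push rises quickly once the slat touches.
- jig: The fixed jig: ply base 390 x 450 x 12 mm and on it two bearers, 40 wide, 30 mm high, lying along y at x = -100 and +100 mm, carrying the dark slats. Origin: on the bench; x points to the fence, whose face is at x = 150 mm. Any downward press makes the slat rub on the bearers (friction coefficient about 0.6), which takes that much of the push off the fence.
- offcut: Short offcut of the same slat, 90 x 32 x 22 mm, lying on the bench; leave alone. Origin: centre of its underside.
- driver: Blue cordless screwdriver, about 220 x 190 x 60 mm, lying on its side on the bench; leave alone. Origin: under its motor housing.
- screw_tin: Round open tin of brass screws, 76 mm across, 45 mm high; leave alone. Origin: centre of its underside.

How it is judged:
By the outcome, as a careful person would: the job done as asked, in the order asked, and still so for the second after the job is handed in, while the arm keeps its last pose, push and grip.
It also fails if it takes over 64 s, if anything falls off the work surface, if the arm or the gripper's body presses on something with over 40 N, if the wrist force passes 120 N, or if a joint passes its speed limit or range.

## Robot

A 7-joint arm with a two-finger parallel gripper is mounted at the origin on the work surface. World frame = base frame: x ahead of the robot, y to its left, z up, the work surface at z = 0. Lengths are in m, angles in rad, forces in N, time in s.
With the tool pointing down it reaches from about 0.425 to 0.875 m from the base axis. Payload 4.7 kg.
Tool frame: the origin (TCP) lies on the front face of the gripper's body, between the roots of the fingers; the fingertips stand 70 mm ahead of it and the grasp point (between the pads) lies 51 mm ahead of it (tcp_to_grasp is the distance from the TCP to the grasp point, in m); z points along the fingers, y is the line along which they close (so a half turn about z gives the same grasp; the last joint's range is limited). The gripper opens to 87 mm and grips with 3 to 60 N. Pads are 19 mm wide; open, the fingers measure 117 mm over their backs; the gripper's body (75 mm by 190 mm) begins 51 mm behind the grasp point.
Start: joints at [1.319, 0.321, -0.07, 1.45, 0.023, 1.371, -0.057], TCP at [0.171, -0.627, 0.292] pointing down, gripper open.
Joint ranges: [-2.86, 2.86], [-0.3, 2.09], [-1.38, 1.24], [0.06, 2.45], [-1.56, 4.7], [0.09, 2.05], [-2.69, 2.69]. Speed limits (rad/s): [2.57, 2.57, 3.14, 3.14, 3.14, 3.14, 3.14].

## Interface

Orientations are given as a unit quaternion [w, x, y, z].
In Python, from workcell import * gives the robot as it stands. The module is installed in compiled form; this text tells all that it offers.
- The arm moves only by the shell command python3 -m jog 'ROWS'. ROWS is JSON, a list that holds one entry, the list of rows, each a list of 5 numbers: the shift along the world's x, y, z in m, then the turn about the world's z in degrees, then the finger opening in m, from 0 to 0.087. A call has 1 to 20 rows; each row is the pose to reach, as a shift and turn from the pose commanded when the call began; what a row does not reach only later rows make up. A row lasts 1/10 s, in which the tool goes at most 50 mm and 8.59 degrees, less where a joint would pass 70% of its speed; a pose out of reach is approached as far as the arm can. A call with a gripper value outside its range is refused whole. The fingers move at their own pace and stop on an object; the grip force is fixed at half the most. Time passes only in rows, so rows that repeat a pose let the fingers close. It gives the time, the measured TCP pose, the force, the opening and the grip force at its end, in the units of the state.
- observe(): the state, without advancing time (a new reading comes with each control period).
- read_camera(name): name is "side" or "top" or "wrist"; returns a dict with "img" (420x560x3 uint8, red, green, blue), "fx", "fy", "cx", "cy" (pixels), "world_from_camera" (4x4, takes a point from camera to world coordinates). Camera axes: x right, y down, z forward; pixel columns grow to the right and rows downward; lengths in m; the calibration is good to about 2 mm. A picture is of the moment at which its call begins. There is no depth.
- finish_job(): hands the job in; it is judged then, once.
The state is a dict: "time_s": time; "joint_positions": joint angles; "joint_vel": joint speeds; "effort": joint torques, N m; "tcp_pos": TCP position; "eef_rot": TCP orientation; "ft_force": force on the tool from outside, world axes, zero at the start; "moment": the same for the moment, N m; "finger_gap": finger opening in m; "finger_force": force on a finger pad.
Only numpy, scipy, OpenCV 4.12 (cv2) and the standard library are available. Lean on these libraries where they do the work, as an engineer would, in place of code of your own. Each camera call takes 0.05 s, during which the arm holds its last target. There are 200 camera calls.

## Working session

There is one attempt and no reset: what is moved stays moved. The work goes in short steps, Python scripts to look and compute and a shell command to move; the robot and the scene stay as the last step left them, time stands still between calls to the robot, and variables do not carry over. Pictures are saved under pics/ and viewed, at most 10 in all, crops included, and the job is handed in when it is done.

```bash
mkdir -p pics
cat > h.py <<'E'
import numpy as np, cv2
from workcell import *
def snap(name,out,crop=None,scale=1):
    c=read_camera(name); np.savez('pics/'+out+'.npz',**c)
    im=c['img'][:,:,::-1]
    if crop: u0,v0,u1,v1=crop; im=im[v0:v1,u0:u1]
    cv2.imwrite('pics/'+out+'.png',cv2.resize(im,None,fx=scale,fy=scale,interpolation=cv2.INTER_CUBIC)); return c
def px2w(c,uv,z):
    T=c['world_from_camera'];d=T[:3,:3]@np.array([(uv[0]-c['cx'])/c['fx'],(uv[1]-c['cy'])/c['fy'],1]);o=T[:3,3]
    return o+d*(z-o[2])/d[2]
def w2px(c,p):
    q=np.linalg.inv(c['world_from_camera'])@np.r_[p,1];return np.round([c['cx']+c['fx']*q[0]/q[2],c['cy']+c['fy']*q[1]/q[2]],1)
E
python3 - <<'E'
from h import *
np.set_printoptions(precision=3,suppress=True)
c=snap('top','top1',scale=1.4);print(c['world_from_camera'],c['fx'])
s=observe();print(s['tcp_pos'],s['eef_rot'],s['joint_positions'],s['ft_force'],s['finger_gap'])
E
```

```text
[[ 0.022 -0.991  0.13   0.412]
 [-1.    -0.023 -0.007  0.156]
 [ 0.01  -0.13  -0.991  1.515]
 [ 0.     0.     0.     1.   ]] 544.4561517193569
[ 0.171 -0.627  0.291] [-0.001  0.991  0.133 -0.   ] [ 1.319  0.322 -0.07   1.452  0.023  1.371 -0.057] [0.625 0.073 0.086] 0.08715265701210265
```

View pics/top1.png

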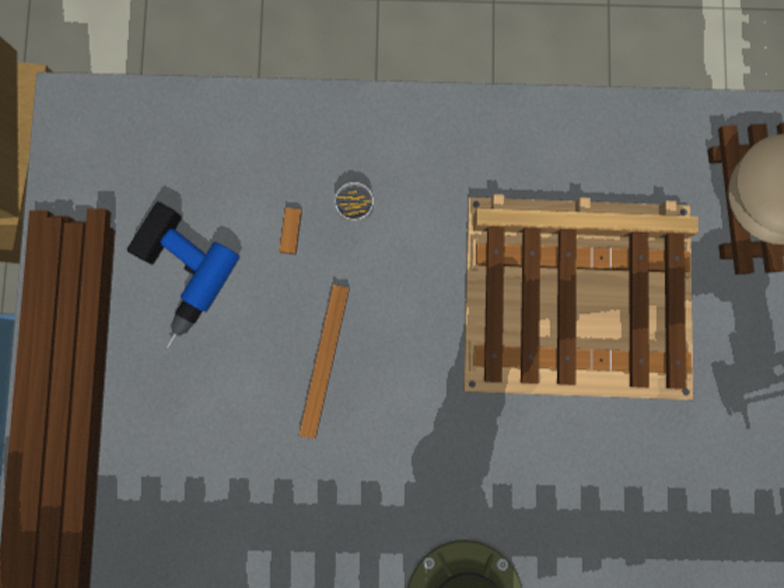

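The top view shows the slat from about (340,285) to (308,437), the bare place near column 600 between the chalk lines, and the fence along row 220. I'll enlarge both areas.

Run:
```python
from h import *
im=cv2.imread('pics/top1.png'); 
c=np.load('pics/top1.npz');im=c['img'][:,:,::-1]
cr=lambda u,v,w,h,s:cv2.resize(im[v:v+h,u:u+w],None,fx=s,fy=s,interpolation=cv2.INTER_CUBIC)
a=cr(330,135,170,150,4.7);cv2.imwrite('pics/jig.png',cv2.resize(im[135:285,330:500],(680,600),interpolation=cv2.INTER_CUBIC))
cv2.imwrite('pics/slat.png',cv2.resize(im[195:320,190:270],(384,600),interpolation=cv2.INTER_CUBIC))
```

```text
(no output)
```

View pics/jig.png

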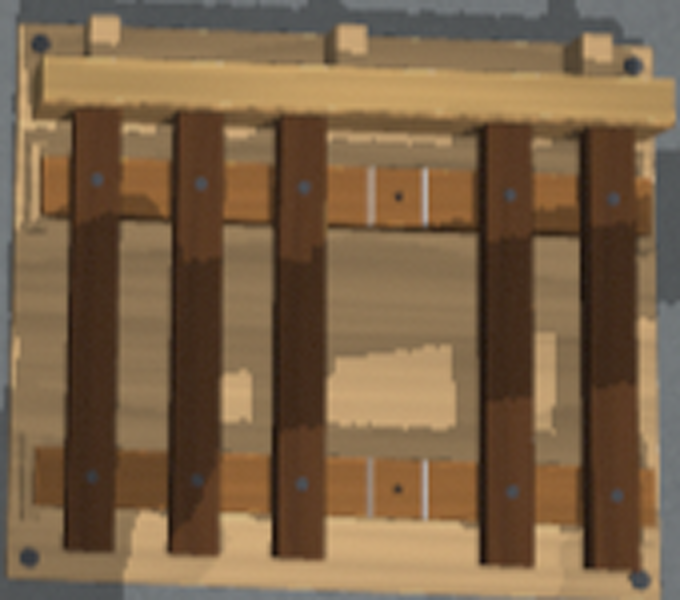

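View pics/slat.png

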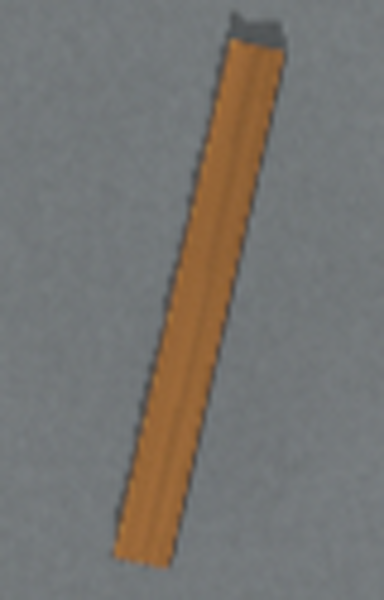

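The jig crop shows chalk lines at x=371/425 on the far bearer (row 197) and 370/425 on the near one (row 489). Pilot holes are at (398,197) and (397,489), and the screws of the dark slats are visible. The slat's top corners are about (230,38), (286,48), (172,569) and (114,556).

Run:
```python
from h import *
np.set_printoptions(precision=4,suppress=True)
c=dict(np.load('pics/top1.npz'))
J=lambda u,v,z:px2w(c,((u+.5)/4-.5+330,(v+.5)/4-.5+135),z)
S=lambda u,v,z=.022:px2w(c,((u+.5)/4.8-.5+190,(v+.5)/4.8-.5+195),z)
f,n=J(398,197,.042),J(397.5,489,.042);print('holes',f,n,np.linalg.norm(f-n),np.degrees(np.arctan2(*(f-n)[1::-1])))
F=np.array([J(*p,.064) for p in [(97,179),(201,184),(305,187),(511,195),(614,199)]]);N=np.array([J(*p,.064) for p in [(92,477),(197,481),(301,484),(512,492),(617,496)]])
d=F-N;print('slats',np.linalg.norm(d,axis=1),np.degrees(np.arctan2(d[:,1],d[:,0])),'\n',(F+N)/2)
print('row dirs',[np.degrees(np.arctan2(*(q[-1]-q[0])[1::-1]))+90 for q in(F,N)])
print('mid gap',(F+N)[2:4].mean(0)/2)
print('fence front top',J(40,105,.072),J(672,128,.072))
p=[S(*q) for q in [(230,38),(286,48),(172,569),(114,556)]];print(np.array(p));a=(p[0]+p[1]-p[2]-p[3])/2;print('c',np.mean(p,0),'ang',np.degrees(np.arctan2(a[1],a[0])),np.linalg.norm(a),np.linalg.norm(p[0]-p[1]))
from scipy.spatial.transform import Rotation as R
s=observe();print(R.from_quat(np.r_[s['eef_rot'][1:],s['eef_rot'][0]]).as_matrix())
```

```text
holes [ 0.6595 -0.2578  0.042 ] [ 0.4599 -0.2548  0.042 ] 0.19964909193833097 -0.8647342748654169
slats [0.2008 0.2001 0.2002 0.2001 0.2001] [-0.6821 -0.8525 -1.2102 -0.9658 -0.9385] 
 [[ 0.563  -0.0465  0.064 ]
 [ 0.5616 -0.1166  0.064 ]
 [ 0.5612 -0.1865  0.064 ]
 [ 0.559  -0.3266  0.064 ]
 [ 0.5579 -0.3966  0.064 ]]
row dirs [np.float64(-0.8934610080650174), np.float64(-0.7937569198792715)]
mid gap [ 0.5601 -0.2566  0.064 ]
fence front top [ 0.7118 -0.0078  0.072 ] [ 0.7062 -0.4358  0.072 ]
[[0.5983 0.2678 0.022 ]
 [0.5932 0.2354 0.022 ]
 [0.2978 0.2905 0.022 ]
 [0.3043 0.3232 0.022 ]]
c [0.4484 0.2793 0.022 ] ang -10.61952058457909 0.2998475608364286 0.032754302492939064
[[ 0.9649  0.2627 -0.0006]
 [ 0.2627 -0.9649  0.0018]
 [-0.0001 -0.0019 -1.    ]]
```

```bash
python3 -m jog '[[[0.23,0.23,0.05,-5,0.087],[0.23,0.23,0.05,-5,0.087],[0.23,0.23,0.05,-5,0.087],[0.23,0.23,0.05,-5,0.087],[0.23,0.23,0.05,-5,0.087],[0.23,0.23,0.05,-10,0.087],[0.23,0.23,0.05,-10,0.087],[0.38,0.58,0.05,-15,0.087],[0.38,0.58,0.05,-15,0.087],[0.38,0.58,0.05,-15,0.087],[0.38,0.58,0.05,-20,0.087],[0.38,0.58,0.05,-20,0.087],[0.38,0.58,0.05,-20,0.087],[0.38,0.58,0.05,-25.8,0.087],[0.38,0.58,0.05,-25.8,0.087],[0.278,0.906,0,-25.8,0.087],[0.278,0.906,0,-25.8,0.087],[0.278,0.906,0,-25.8,0.087],[0.278,0.906,0,-25.8,0.087],[0.278,0.906,0,-25.8,0.087]]]'
```

```text
time_s: 2.05
tcp_pos: [0.4757, 0.1904, 0.3055]
eef_rot: [0.0, 0.996, -0.092, -0.0]
ft_force: [2.4, 0.9, 0.8]
finger_gap: 0.087
finger_force: 0.0
```

```bash
python3 -m jog '[[[-0.027,0.089,-0.1,0,0.087],[-0.027,0.089,-0.1,0,0.087],[-0.027,0.089,-0.1,0,0.087],[-0.027,0.089,-0.1,0,0.087],[-0.027,0.089,-0.1,0,0.087],[-0.027,0.089,-0.1,0,0.087]]]'; python3 -c "
from h import *
c=snap('wrist','w1');s=observe();print(s['tcp_pos'],s['joint_positions'],s['ft_force'],s['eef_rot'])"
```

```text
time_s: 2.65
tcp_pos: [0.451, 0.277, 0.2069]
eef_rot: [0.0, 0.996, -0.093, 0.001]
ft_force: [0.2, 0.3, 0.0]
finger_gap: 0.0871
finger_force: 0.0
[0.45122146 0.27686379 0.20712904] [ 0.16208499  0.20760689 -0.84030085  1.83559805  0.16882103  1.17002445
 -2.49130123] [ 0.70224637 -0.51707347 -0.19788795] [-8.02350497e-05  9.95635155e-01 -9.33259302e-02  9.50400742e-04]
```

View pics/w1.png

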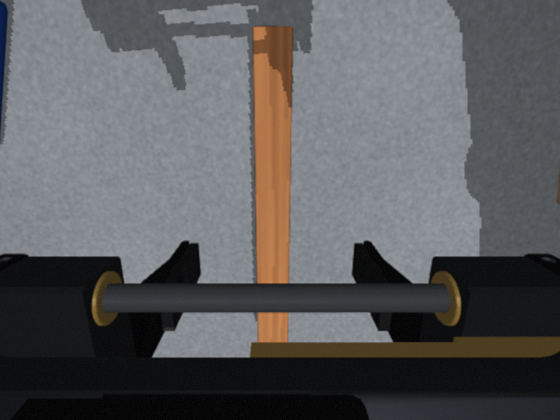

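The wrist view shows the slat running straight between the open fingers, its far end at (252–293, row 27), with nothing nearby. I'll check that numerically.

```bash
python3 -c "
from h import *
c=dict(np.load('pics/w1.npz'));P=[px2w(c,q,.022) for q in [(252.5,27),(293.5,27),(256,240),(289.5,240)]]
a=(P[0]+P[1])/2;b=(P[2]+P[3])/2;d=a-b;print(P,a,np.degrees(np.arctan2(d[1],d[0])));t=np.radians(-10.6);print(a-.15*np.array([np.cos(t),np.sin(t),0]))"
```

```text
[array([0.59492271, 0.26817644, 0.022     ]), array([0.5889565 , 0.23656659, 0.022     ]), array([0.41777361, 0.30217894, 0.022     ]), array([0.41187166, 0.27087024, 0.022     ])] [0.5919396  0.25237151 0.022     ] -10.914260647203633
[0.4444993  0.27996422 0.022     ]
```

```bash
python3 -m jog '[[[-0.003,0.003,-0.05,0,0.087],[-0.003,0.003,-0.09,0,0.087],[-0.003,0.003,-0.115,0,0.087],[-0.003,0.003,-0.115,0,0.087],[-0.003,0.003,-0.115,0,0.087],[-0.003,0.003,-0.115,0,0.087]]]'
```

```text
time_s: 3.3
tcp_pos: [0.4486, 0.2813, 0.0933]
eef_rot: [-0.001, 0.996, -0.093, 0.002]
ft_force: [0.4, -0.6, 1.0]
finger_gap: 0.0872
finger_force: 0.0
```

```bash
python3 -m jog '[[[-0.002,-0.001,-0.01,0,0.087],[-0.002,-0.001,-0.019,0,0.087],[-0.002,-0.001,-0.019,0,0.087],[-0.002,-0.001,-0.019,0,0.06],[-0.002,-0.001,-0.019,0,0.04],[-0.002,-0.001,-0.019,0,0.02],[-0.002,-0.001,-0.019,0,0.02],[-0.002,-0.001,-0.019,0,0.02],[-0.002,-0.001,-0.019,0,0.02],[-0.002,-0.001,-0.019,0,0.02],[-0.002,-0.001,-0.019,0,0.02]]]'
```

```text
time_s: 4.4
tcp_pos: [0.4449, 0.28, 0.0721]
eef_rot: [-0.0, 0.996, -0.092, 0.0]
ft_force: [-0.2, -0.5, 1.2]
finger_gap: 0.0316
finger_force: 30.0
```

```bash
python3 -m jog '[[[0,0,0.03,0,0.02],[0,0,0.06,0,0.02],[0,0,0.1,0,0.02],[0.01,-0.02,0.13,0,0.02],[0.02,-0.05,0.14,1,0.02],[0.03,-0.09,0.14,2,0.02],[0.04,-0.13,0.14,3,0.02],[0.05,-0.17,0.14,4,0.02],[0.05,-0.21,0.14,5,0.02],[0.06,-0.25,0.14,6,0.02],[0.06,-0.29,0.14,7,0.02],[0.07,-0.33,0.14,8,0.02],[0.07,-0.37,0.14,9,0.02],[0.08,-0.41,0.14,9.7,0.02],[0.08,-0.45,0.14,9.7,0.02],[0.09,-0.49,0.14,9.7,0.02],[0.09,-0.52,0.14,9.7,0.02],[0.09,-0.536,0.14,9.7,0.02],[0.09,-0.536,0.14,9.7,0.02],[0.09,-0.536,0.14,9.7,0.02]]]'; python3 -c "
from h import *
c=snap('wrist','w2');s=observe();print(s['tcp_pos'],s['joint_positions'],s['ft_force'],s['eef_rot'],s['finger_gap'])"
```

```text
time_s: 6.4
tcp_pos: [0.535, -0.2542, 0.2118]
eef_rot: [-0.001, 1.0, -0.007, -0.0]
ft_force: [0.6, 0.2, -1.7]
finger_gap: 0.032
finger_force: 30.0
[ 0.53521702 -0.25342499  0.21199329] [ 0.79515181  0.28590359 -0.4678298   1.68830728  0.13540238  1.20053302
 -1.28863462] [ 0.03349123  0.16310861 -0.81246643] [-7.55084845e-04  9.99980849e-01 -6.14154009e-03 -1.14954892e-04] 0.03175751674976179
```

View pics/w2.png

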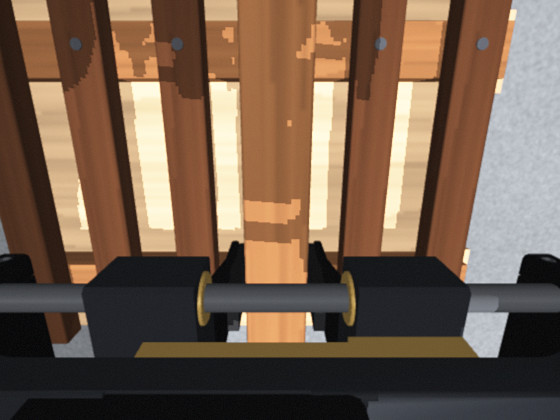

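The wrist view shows the slat between the fingers, running straight between the neighbouring slats. The neighbours' screws are at (177,43) and (381,43), and the slat's edges at row 100 are about 244 and 311.

```bash
python3 -c "
from h import *
np.set_printoptions(precision=4,suppress=True)
c=dict(np.load('pics/w2.npz'))
g=c['img'].astype(int)
F=[px2w(c,q,.064) for q in [(75.5,43),(177,43),(381,43),(483,43)]];print(np.array(F),np.mean(F[1:3],0), np.degrees(np.arctan2(*(F[3]-F[0])[1::-1]))+90)
for r in (20,100,160,230):
  d=np.abs(np.diff(cv2.GaussianBlur(c['img'],(3,3),0)[r].astype(int),axis=0)).sum(1); l=235+d[235:255].argmax()+.5; h=295+d[295:322].argmax()+.5
  print(r,l,h,px2w(c,(l,r),.161),px2w(c,(h,r),.161))
"
```

```text
[[ 0.6613 -0.1179  0.064 ]
 [ 0.6603 -0.1878  0.064 ]
 [ 0.6583 -0.3281  0.064 ]
 [ 0.6573 -0.3982  0.064 ]] [ 0.6593 -0.258   0.064 ] -0.8230649396128058
20 236.5 315.5 [ 0.6497 -0.2401  0.161 ] [ 0.6493 -0.2719  0.161 ]
100 239.5 312.5 [ 0.6193 -0.2399  0.161 ] [ 0.6188 -0.2713  0.161 ]
160 241.5 310.5 [ 0.5935 -0.2396  0.161 ] [ 0.5931 -0.2709  0.161 ]
230 243.5 308.5 [ 0.5595 -0.239   0.161 ] [ 0.5591 -0.2705  0.161 ]
```

```bash
python3 -m jog '[[[0,-0.002,-0.02,0,0.02],[0,-0.002,-0.05,0,0.02],[0,-0.002,-0.075,0,0.02],[0,-0.002,-0.088,0,0.02],[0,-0.002,-0.092,0,0.02],[0,-0.002,-0.092,0,0.02],[0,-0.002,-0.092,0,0.02],[0,-0.002,-0.092,0,0.02],[0,-0.002,-0.092,0,0.02]]]'; python3 -c "
from h import *
c=snap('side','s1',scale=1.4);s=observe();print(s['tcp_pos'],s['ft_force'],s['eef_rot'],s['finger_gap'])"
```

```text
time_s: 7.35
tcp_pos: [0.5354, -0.2584, 0.1211]
eef_rot: [0.0, 1.0, -0.008, 0.001]
ft_force: [-0.7, 0.2, -1.1]
finger_gap: 0.032
finger_force: 30.0
[ 0.53525539 -0.25837779  0.12092091] [ 0.41091803 -0.3562401  -1.23508374] [ 4.15944613e-04  9.99970201e-01 -7.68625270e-03  5.88076021e-04] 0.03202473430310847
```

View pics/s1.png

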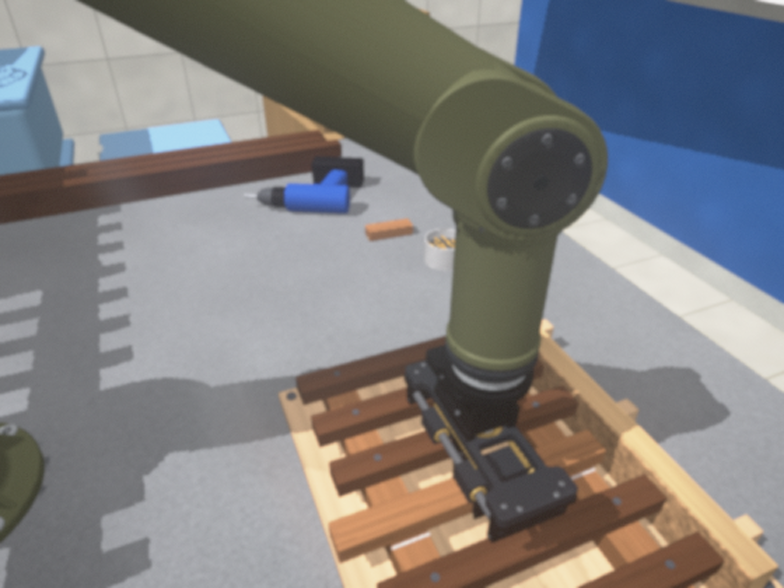

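The side view shows the slat hovering level in the bare place, short of the fence. The measured y has shifted a little, so I'll check the centring in the wrist view.

```bash
python3 -c "
from h import *
c=snap('wrist','w3',crop=(60,0,500,260),scale=1.8);s=observe();print(s['tcp_pos'],s['eef_rot'])"
```

```text
[ 0.53506392 -0.25827403  0.12063643] [ 2.62137202e-04  9.99970527e-01 -7.66600068e-03  3.29934770e-04]
```

View pics/w3.png

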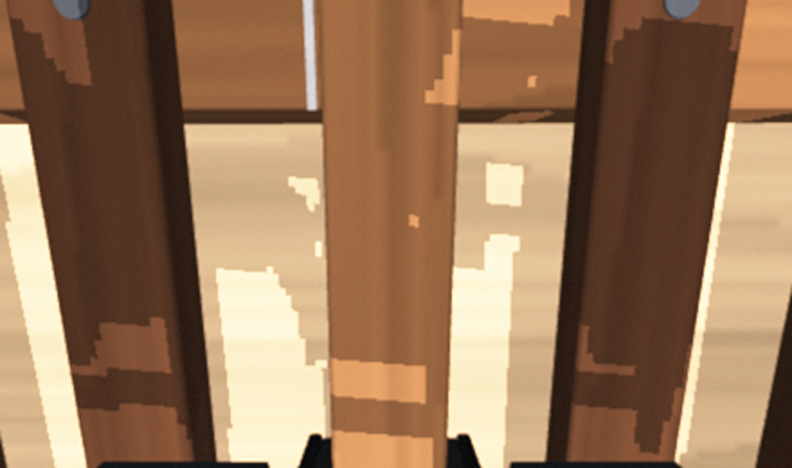

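The view shows the slat's edges at columns 322/459 (row 100), with the neighbours' inner top edges at 157/605. The slat therefore sits about 2 mm too far toward −y. I'll shift it back and lower it.

```bash
python3 -m jog '[[[0,0.0022,0,0,0.02],[0,0.0022,-0.002,0,0.02],[0,0.0022,-0.004,0,0.02],[0,0.0022,-0.0045,0,0.02],[0,0.0022,-0.0045,0,0.02],[0,0.0022,-0.0045,0,0.02],[0,0.0022,-0.0045,0,0.02]]]'
```

```text
time_s: 8.15
tcp_pos: [0.5349, -0.256, 0.1156]
eef_rot: [0.0, 1.0, -0.008, 0.0]
ft_force: [0.8, -0.2, -1.1]
finger_gap: 0.0318
finger_force: 30.0
```

```bash
python3 -m jog '[[[0,0,-0.001,0,0.02],[0,0,-0.001,0,0.02],[0,0,-0.001,0,0.02],[0,0,-0.001,0,0.02]]]'
```

```text
time_s: 8.55
tcp_pos: [0.5349, -0.2559, 0.1146]
eef_rot: [0.0, 1.0, -0.008, -0.0]
ft_force: [0.2, -0.8, -1.0]
finger_gap: 0.0318
finger_force: 30.0
```

```bash
python3 -m jog '[[[0,0,-0.001,0,0.02],[0,0,-0.001,0,0.02],[0,0,-0.001,0,0.02],[0,0,-0.001,0,0.02]]]'; python3 -c "
from h import *
print(np.mean([ (snap('wrist','x'),observe()['ft_force'])[1] for _ in range(6)],0))"
```

```text
time_s: 8.95
tcp_pos: [0.535, -0.2559, 0.1141]
eef_rot: [0.0, 1.0, -0.008, 0.0]
ft_force: [-2.3, 1.3, 4.8]
finger_gap: 0.0318
finger_force: 30.0
[-2.04497246  0.60015966  5.10483816]
```

```bash
python3 -m jog '[[[0,0,0.0009,0,0.02],[0.003,0,0.0009,0,0.02],[0.006,-0.0001,0.0009,0,0.02],[0.009,-0.0001,0.0009,0,0.02],[0.012,-0.0002,0.0009,0,0.02],[0.014,-0.0002,0.0009,0,0.02],[0.016,-0.0002,0.0009,0,0.02],[0.016,-0.0002,0.0009,0,0.02],[0.016,-0.0002,0.0009,0,0.02],[0.016,-0.0002,0.0009,0,0.02]]]'; python3 -c "
from h import *
c=snap('wrist','w4',crop=(60,0,500,260),scale=1.8)
print(observe()['ft_force'],observe()['tcp_pos'])"
```

```text
time_s: 10.25
tcp_pos: [0.5508, -0.2561, 0.1144]
eef_rot: [0.0, 1.0, -0.008, -0.0]
ft_force: [0.6, -0.0, -1.7]
finger_gap: 0.0313
finger_force: 30.0
[ 0.23252396 -0.51794812 -1.63509463] [ 0.55075092 -0.25616169  0.11447084]
```

View pics/w4.png

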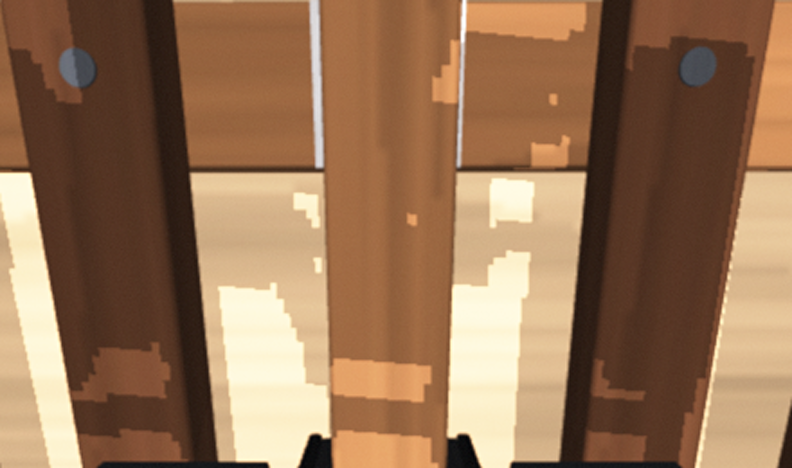

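Both chalk lines now show, the left one slightly wider (308–321) than the right (460–465). I'll quantify the residual offset and yaw.

```bash
python3 -c "
from h import *
np.set_printoptions(precision=4,suppress=True)
c=dict(np.load('pics/w4.npz'));P=lambda u,v,z=.064:px2w(c,((u+.5)/1.8-.5+60,(v+.5)/1.8-.5),z)
print('screws',P(77,67),P(697,66.5))
g=cv2.GaussianBlur(c['img'],(3,3),0).astype(int)
for r in (5,20,35,60,90,110,140,170,200,230,240):
  d=np.abs(np.diff(g[r],axis=0)).sum(1); f=lambda a,b:a+d[a:b].argmax()+.5
  L,l,h,R=f(130,165),f(228,250),f(300,322),f(380,408)
  print(r,L,l,h,R,[px2w(c,(u,r),.064)[1].round(4) for u in (L,l,h,R)],px2w(c,(l,r),.064)[0].round(3))
"
```

```text
screws [ 0.6602 -0.1876  0.064 ] [ 0.6581 -0.3276  0.064 ]
5 156.5 236.5 315.5 393.5 [np.float64(-0.211), np.float64(-0.2427), np.float64(-0.2739), np.float64(-0.3048)] 0.671
20 157.5 237.5 315.5 392.5 [np.float64(-0.2107), np.float64(-0.2428), np.float64(-0.2741), np.float64(-0.3049)] 0.665
35 159.5 232.5 317.5 390.5 [np.float64(-0.2109), np.float64(-0.2405), np.float64(-0.275), np.float64(-0.3046)] 0.66
60 161.5 233.5 314.5 388.5 [np.float64(-0.2106), np.float64(-0.2404), np.float64(-0.274), np.float64(-0.3046)] 0.651
90 164.5 234.5 313.5 385.5 [np.float64(-0.2104), np.float64(-0.2402), np.float64(-0.2738), np.float64(-0.3044)] 0.639
110 164.5 239.5 312.5 384.5 [np.float64(-0.2095), np.float64(-0.2419), np.float64(-0.2735), np.float64(-0.3046)] 0.631
140 152.5 240.5 311.5 381.5 [np.float64(-0.2026), np.float64(-0.2417), np.float64(-0.2733), np.float64(-0.3044)] 0.618
170 157.5 241.5 310.5 380.5 [np.float64(-0.2032), np.float64(-0.2415), np.float64(-0.2731), np.float64(-0.305)] 0.605
200 148.5 242.5 309.5 389.5 [np.float64(-0.1971), np.float64(-0.2413), np.float64(-0.2728), np.float64(-0.3104)] 0.591
230 162.5 242.5 308.5 386.5 [np.float64(-0.2019), np.float64(-0.2406), np.float64(-0.2726), np.float64(-0.3103)] 0.575
240 154.5 243.5 307.5 385.5 [np.float64(-0.1974), np.float64(-0.2409), np.float64(-0.2722), np.float64(-0.3103)] 0.57
```

```bash
python3 -m jog '[[[0,0.0003,0,0.2,0.02],[0.001,0.0003,0,0.2,0.02],[0.002,0.0003,0,0.2,0.02],[0.003,0.0003,0,0.2,0.02],[0.004,0.0003,0,0.2,0.02],[0.004,0.0003,0,0.2,0.02],[0.004,0.0003,0,0.2,0.02]]]'
```

```text
time_s: 11.0
tcp_pos: [0.5549, -0.2558, 0.1145]
eef_rot: [0.0, 1.0, -0.006, -0.0]
ft_force: [0.9, -0.2, -1.8]
finger_gap: 0.0312
finger_force: 30.0
```

```bash
python3 -m jog '[[[0.0005,0,0,0,0.02],[0.001,0,0,0,0.02],[0.001,0,0,0,0.02],[0.001,0,0,0,0.02]]]'
```

```text
time_s: 11.4
tcp_pos: [0.5558, -0.2558, 0.1145]
eef_rot: [0.0, 1.0, -0.006, -0.0]
ft_force: [0.1, -0.2, -0.7]
finger_gap: 0.0318
finger_force: 30.0
```

```bash
python3 -m jog '[[[0.0005,0,0,0,0.02],[0.001,0,0,0,0.02],[0.001,0,0,0,0.02],[0.001,0,0,0,0.02]]]'
```

```text
time_s: 11.8
tcp_pos: [0.5569, -0.2558, 0.1145]
eef_rot: [0.0, 1.0, -0.006, -0.0]
ft_force: [-0.5, 0.8, -1.5]
finger_gap: 0.0312
finger_force: 30.0
```

```bash
python3 -m jog '[[[0.0003,0,-0.0004,0,0.02],[0.0006,0,-0.0004,0,0.02],[0.001,0,-0.0004,0,0.02],[0.001,0,-0.0004,0,0.02],[0.001,0,-0.0004,0,0.02]]]'
```

```text
time_s: 12.3
tcp_pos: [0.5579, -0.2559, 0.1141]
eef_rot: [0.0, 1.0, -0.006, 0.0]
ft_force: [-1.1, 0.1, -0.0]
finger_gap: 0.0318
finger_force: 30.0
```

```bash
python3 -m jog '[[[0.0003,0,0,0,0.02],[0.0006,0,0,0,0.02],[0.001,0,0,0,0.02],[0.001,0,0,0,0.02]]]'
```

```text
time_s: 12.7
tcp_pos: [0.5581, -0.2559, 0.1141]
eef_rot: [0.0, 1.0, -0.006, -0.001]
ft_force: [-5.7, 0.4, 4.1]
finger_gap: 0.0317
finger_force: 30.0
```

```bash
python3 -m jog '[[[0.0003,0,0,0,0.02],[0.0006,0,0,0,0.02],[0.001,0,0,0,0.02],[0.001,0,0,0,0.02]]]'
```

```text
time_s: 13.1
tcp_pos: [0.5582, -0.2559, 0.1141]
eef_rot: [-0.0, 1.0, -0.006, -0.002]
ft_force: [-8.8, 0.3, 5.8]
finger_gap: 0.0315
finger_force: 30.0
```

```bash
python3 -m jog '[[[0.0005,0,0.0004,0,0.02],[0.001,0,0.0008,0,0.02],[0.001,0,0.0008,0,0.02],[0.001,0,0.0008,0,0.02],[0.001,0,0.0008,0,0.02]]]'; python3 -c "
from h import *
for _ in range(2):print(np.mean([ (read_camera('wrist'),np.r_[observe()['ft_force'],observe()['tcp_pos'],observe()['eef_rot'],observe()['moment']])[1] for _ in range(5)],0).round(4))"
```

```text
time_s: 13.6
tcp_pos: [0.5584, -0.2559, 0.1141]
eef_rot: [-0.0, 1.0, -0.006, -0.003]
ft_force: [-10.1, 0.9, 3.7]
finger_gap: 0.0317
finger_force: 30.0
[-8.7406e+00  1.0062e+00  4.0403e+00  5.5840e-01 -2.5590e-01  1.1410e-01
 -3.0000e-04  1.0000e+00 -6.1000e-03 -3.0000e-03  1.7700e-01  1.7028e+00
  4.5900e-02]
[-8.7890e+00  1.2744e+00  4.6025e+00  5.5840e-01 -2.5590e-01  1.1410e-01
 -3.0000e-04  1.0000e+00 -6.1000e-03 -3.0000e-03  1.6200e-01  1.7377e+00
  5.4500e-02]
```

```bash
python3 -m jog '[[[0.0005,0,0.0002,0,0.02],[0.001,0,0.0004,0,0.02],[0.001,0,0.0004,0,0.02],[0.001,0,0.0004,0,0.02],[0.001,0,0.0004,0,0.02]]]'; python3 -c "
from h import *
for _ in range(2):print(np.mean([ (read_camera('wrist'),np.r_[observe()['ft_force'],observe()['tcp_pos'],observe()['eef_rot'],observe()['moment']])[1] for _ in range(5)],0).round(4))"
```

```text
time_s: 14.6
tcp_pos: [0.5585, -0.256, 0.1141]
eef_rot: [-0.0, 1.0, -0.006, -0.004]
ft_force: [-10.8, 0.6, 4.0]
finger_gap: 0.0316
finger_force: 30.0
[-1.04474e+01  9.34300e-01  4.10130e+00  5.58500e-01 -2.55900e-01
  1.14100e-01 -4.00000e-04  1.00000e+00 -6.20000e-03 -4.00000e-03
  1.72500e-01  2.03910e+00  6.09000e-02]
[-1.04329e+01  1.05250e+00  4.11010e+00  5.58500e-01 -2.56000e-01
  1.14100e-01 -4.00000e-04  1.00000e+00 -6.20000e-03 -4.00000e-03
  1.69500e-01  2.03010e+00  4.05000e-02]
```

```bash
python3 -m jog '[[[0.0005,0,0.0004,0,0.02],[0.001,0,0.0008,0,0.02],[0.0015,0,0.0012,0,0.02],[0.0015,0,0.0014,0,0.02],[0.0015,0,0.0014,0,0.02],[0.0015,0,0.0014,0,0.02]]]'; python3 -c "
from h import *
for _ in range(2):print(np.mean([ (read_camera('wrist'),np.r_[observe()['ft_force'],observe()['tcp_pos'],observe()['eef_rot'],observe()['moment']])[1] for _ in range(5)],0).round(4))"
```

```text
time_s: 15.7
tcp_pos: [0.5587, -0.2561, 0.1144]
eef_rot: [-0.001, 1.0, -0.006, -0.005]
ft_force: [-11.9, 0.2, 0.2]
finger_gap: 0.0319
finger_force: 30.0
[-1.15962e+01  1.00990e+00  8.12000e-01  5.58700e-01 -2.56100e-01
  1.14300e-01 -7.00000e-04  1.00000e+00 -6.40000e-03 -5.50000e-03
  8.03000e-02  2.27690e+00  7.97000e-02]
[-1.19173e+01  6.75600e-01  1.03690e+00  5.58700e-01 -2.56100e-01
  1.14300e-01 -7.00000e-04  1.00000e+00 -6.30000e-03 -5.40000e-03
  8.42000e-02  2.26350e+00  6.19000e-02]
```

```bash
python3 -m jog '[[[0.0003,0,0.0001,0,0.02],[0.0006,0,0.0002,0,0.02],[0.0006,0,0.0002,0,0.02],[0.0006,0,0.0002,0,0.02],[0.0006,0,0.0002,0,0.02]]]'; python3 -c "
from h import *
for _ in range(2):print(np.mean([ (read_camera('wrist'),np.r_[observe()['ft_force'],observe()['tcp_pos'],observe()['eef_rot']])[1] for _ in range(5)],0).round(4))
a=snap('top','t5');b=snap('side','s5')
im=np.hstack([cv2.resize(b['img'][250:420,220:500],(560,340),interpolation=2)]);w=snap('wrist','w5');im=np.vstack([im[:300],cv2.resize(w['img'][:255],(560,255))]);cv2.imwrite('pics/f5.png',im[:,:,::-1])"
```

```text
time_s: 16.7
tcp_pos: [0.5588, -0.2561, 0.1143]
eef_rot: [-0.001, 1.0, -0.006, -0.006]
ft_force: [-13.5, 0.1, 1.1]
finger_gap: 0.0317
finger_force: 30.0
[-1.27018e+01  5.14900e-01  9.83000e-01  5.58800e-01 -2.56100e-01
  1.14300e-01 -8.00000e-04  1.00000e+00 -6.40000e-03 -6.10000e-03]
[-1.25476e+01  6.66500e-01  8.79000e-01  5.58800e-01 -2.56100e-01
  1.14300e-01 -8.00000e-04  1.00000e+00 -6.40000e-03 -6.10000e-03]
```

View pics/f5.png

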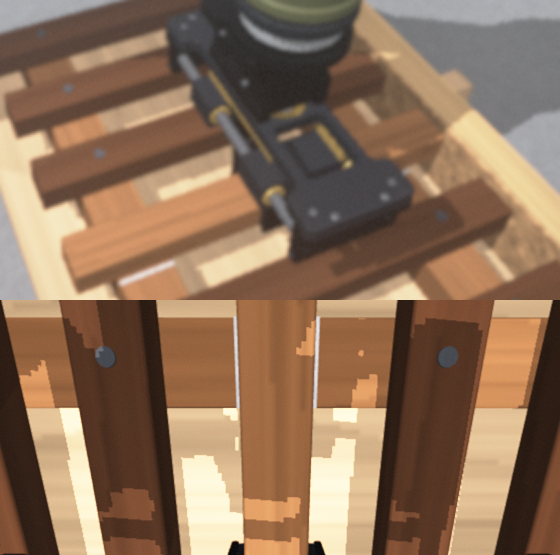

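The slat is centred: its edges at 237/316 and the neighbours' screws at 105/448 share a midpoint of 276.5. Last check: is the rear end flat on its bearer?

```bash
python3 -c "
from h import *
b=np.load('pics/s5.npz');cv2.imwrite('pics/s6.png',cv2.resize(b['img'][300:410,220:360,::-1],(760,597),interpolation=2))
c=dict(b)
t=np.radians(-.87);X=np.array([np.cos(t),np.sin(t),0]);Y=np.array([-X[1],X[0],0]);o=np.array([.5594,-.2566,0])
for y in (0,.07,.14):
  for dz in (.042,.064): print(y,dz,[((w2px(c,o-.15*X+(y+s)*Y+[0,0,dz])-[220,300]+.5)*[760/140,597/110]).round(0) for s in (.016,-.016)])
"
```

```text
0 0.042 [array([166., 427.]), array([208., 538.])]
0 0.064 [array([162., 376.]), array([206., 487.])]
0.07 0.042 [array([ 85., 214.]), array([120., 307.])]
0.07 0.064 [array([ 80., 163.]), array([116., 255.])]
0.14 0.042 [array([16., 34.]), array([ 46., 113.])]
0.14 0.064 [array([ 10., -16.]), array([41., 62.])]
```

View pics/s6.png

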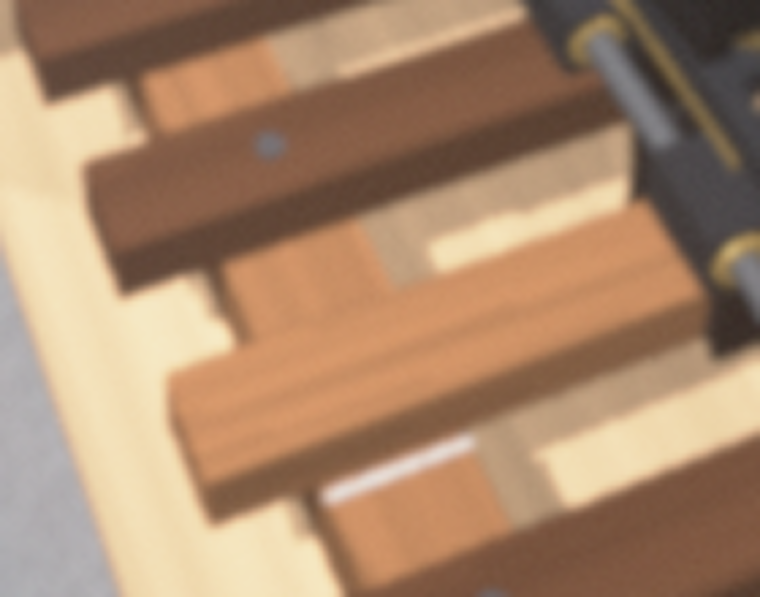

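The rear-end corners match the neighbouring slat's to within about 1 mm. I'll seat it a touch more firmly and recheck the push.

```bash
python3 -m jog '[[[0.0001,0,-0.0002,0,0.02],[0.0003,0,-0.0005,0,0.02],[0.0003,0,-0.0005,0,0.02],[0.0003,0,-0.0005,0,0.02],[0.0003,0,-0.0005,0,0.02]]]'; python3 -c "
from h import *
for _ in range(3):print(np.mean([ (read_camera('wrist'),np.r_[observe()['ft_force'],observe()['tcp_pos'],observe()['eef_rot']])[1] for _ in range(5)],0).round(4))"
```

```text
time_s: 17.85
tcp_pos: [0.5589, -0.2561, 0.1142]
eef_rot: [-0.001, 1.0, -0.006, -0.006]
ft_force: [-14.3, 1.2, 4.6]
finger_gap: 0.0317
finger_force: 30.0
[-1.43644e+01  1.16610e+00  3.71200e+00  5.58900e-01 -2.56100e-01
  1.14100e-01 -8.00000e-04  1.00000e+00 -6.40000e-03 -6.40000e-03]
[-1.39742e+01  1.06330e+00  3.51660e+00  5.58800e-01 -2.56100e-01
  1.14100e-01 -8.00000e-04  1.00000e+00 -6.50000e-03 -6.40000e-03]
[-1.4159e+01  1.0129e+00  3.3045e+00  5.5890e-01 -2.5610e-01  1.1410e-01
 -8.0000e-04  1.0000e+00 -6.5000e-03 -6.4000e-03]
```

```bash
python3 -c "
from workcell import *
print(finish_job())"
```

```text
the job is handed in; nothing more can be done
None
```

I've handed the job in: the slat lies across both bearers, centred between the chalk lines, and the gripper is still holding it against the fence with an estimated 11–14 N (14 N at the wrist, less bearer friction).

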